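# Set the length stop and tighten its wing nut

## Task

Set the length stop on its plywood board: slide the slotted plate with the upright wooden block along until the block's leading face lines up with the pen line on the tape, then tighten the wing nut of that plate clockwise until it stops, its wing lying along the slots. Leave the wing nut of the feather board (the jig with no upright block) as it is.

Things in the scene. Friction and masses are not known exactly. Their poses are not given: they have to be found in the camera images.
- stop_block (a point): Centre of the upright wooden block, 60 x 30 x 55 mm (x, y, z), top 78.5 mm above the table, fixed on the +y end of a flat 80 mm wide aluminium plate (top 23.5 mm) with two slots. Block and plate slide as one along own y, 115 mm travel, about 3 N, starting near the -y end; the line lies ahead in +y. Leading face: the +y face, 15 mm from here. Board below is fixed, 110 x 380 x 18 mm, same axes.
- mark_line (a point): Middle of a 3 mm black pen line on a 24 mm pale tape strip stuck across the stop's board, 19 mm above the table. The line runs along own x over the board's full width; own y points along the slots, the way the stop must slide. With the stop set, the block's centre is 15 mm on the line's -y side, at the same x.
- wing_nut (a point): Centre of the black wing, a bar 52 x 12 x 28 mm (long along own x), 54 mm above the table, underside 40 mm, on a thin shank on the stop's plate. Does not slide with it; 100 mm or more to the block's -y side. Loose: wing roughly across the slots. Turns clockwise seen from above, 1.05 to 1.3 rad, to a stop with the wing along the slots (mark_line's y). 0.08 N m friction; stays where left.
- feather_wing (a joint): Identical wing nut on the other jig, the feather board: a flat wooden plate with comb fingers and no upright block, on a 110 x 240 mm board about 195 mm nearer to or farther from the robot than the stop's. Value: rad turned clockwise from above, 0 to 0.2 at the start; not to be turned.

How it is judged:
By the outcome, as a careful person would: the job done as asked, in the order asked, and still so for the second after the job is handed in, with the robot touching nothing.
It also fails if it takes over 50 s, if anything falls off the work surface, if the arm or the gripper's body presses on something with over 40 N, if the wrist force passes 120 N, or if a joint passes its speed limit or range.

## Robot

A 7-joint arm with a two-finger parallel gripper is mounted at the origin on the work surface. World frame = base frame: x ahead of the robot, y to its left, z up, the work surface at z = 0. Lengths are in m, angles in rad, forces in N, time in s.
With the tool pointing down it reaches from about 0.35 to 0.9 m from the base axis. Payload 8.1 kg.
Tool frame: the origin (TCP) lies on the centre line of the jaws, within the pads' length; the fingertips stand 19 mm ahead of it and the grasp point (between the pads) is the TCP (arm.tip_reach is the distance from the TCP to the fingertips, in m); z points along the fingers, y is the line along which they close (so a half turn about z gives the same grasp; the last joint's range is limited). The gripper opens to 92 mm and grips with 3 to 60 N. Pads are 19 mm wide; open, the fingers measure 130 mm over their backs; the gripper's body (75 mm by 190 mm) begins 47 mm behind the grasp point.
Start: joints at [-1.329, 0.434, 0.025, 1.573, -0.012, 1.134, -0.075], TCP at [0.211, 0.588, 0.208] pointing down, gripper open.
Joint ranges: [-2.62, 2.62], [-0.44, 2.09], [-1.27, 1.32], [0.08, 2.57], [-1.32, 4.46], [0.12, 2], [-2.74, 2.74]. Speed limits (rad/s): [2.22, 2.22, 3.01, 3.01, 3.14, 3.14, 3.14].

## Interface

Orientations are given as a rotation vector (axis times angle).
In Python, from cell import arm gives the robot as it stands.
- The arm moves only by the tool arm_command, never from a script. Its argument "targets" is a list that holds one entry, the list of rows, each a list of 6 numbers: the shift along the tool's x, y, z in m, then the turn, a rotation vector about the tool's x, y, z in rad. A call has 1 to 10 rows; each row shifts and turns the commanded pose from where the row before left it, along the tool's axes as they then stand; what a row does not reach is not made up. A row lasts 1/8 s, in which the tool goes at most 62.5 mm and 10.7 degrees, less where a joint would pass 70% of its speed; a pose out of reach is approached as far as the arm can. A call with a gripper value outside its range is refused whole. "jaw" is the finger opening in m, from 0 to 0.0918, set as the call begins (left out, the last holds). The fingers move at their own pace and stop on an object; "newtons" is the grip in N (left out, the last holds). Time passes only in rows, so rows that do not move let the fingers close. It gives the time, the measured TCP pose, the force, the opening and the grip force at its end, in the units of the state.
- arm.observe(): the state, without advancing time (a new reading comes with each control period).
- arm.get_image(name): name is "scene" or "top"; returns a dict with "pixels" (400x640x3 uint8, red, green, blue), "z_map" (400x640 float32, m along the optical axis (not along the pixel's ray), 0 where there is no reading), "fx", "fy", "cx", "cy" (pixels), "xyz" and "rotation" of the camera in the world. Camera axes: x right, y down, z forward; pixel columns grow to the right and rows downward; lengths in m; the calibration is good to about 2 mm. A picture is of the moment at which its call begins.
- arm.sign_off(): hands the job in; it is judged then, once.
The state is a dict: "clock": time; "joints": joint angles; "dq": joint speeds; "joint_efforts": joint torques, N m; "position": TCP position; "ee_rot": TCP orientation; "force": force on the tool from outside, world axes, zero at the start; "ft_torque": the same for the moment, N m; "width": opening from 0.0 (shut) to 1.0 (fully open); "gripper_force": force on a finger pad.
Only numpy, scipy, OpenCV 4.12 (cv2) and the standard library are available. Lean on these libraries where they do the work, as an engineer would, in place of code of your own. Each camera call takes 0.05 s, during which the arm holds its last target. There are 200 camera calls.

## Working session

There is one attempt and no reset: what is moved stays moved. The work goes in short steps, Python scripts to look and compute and a tool call to move; the robot and the scene stay as the last step left them, time stands still between calls to the robot, and variables do not carry over. Pictures are saved under pics/ and viewed, at most 10 in all, crops included, and the job is handed in when it is done.

Besides the shell and the picture viewer there is one more tool, called after ">>>" in YAML: its name, and indented under it one key for each argument. arm_command: Moves the arm, as the interface text tells. Its arguments: {"type":"object","properties":{"targets":{"type":"array","items":{"type":"array","items":{"type":"array","items":{"type":"number"}}}},"jaw":{"type":"number"},"newtons":{"type":"number"}},"required":["targets"]}

```bash
mkdir -p pics; cat > h.py <<'E'
import numpy as np, cv2
from cell import arm
from scipy.spatial.transform import Rotation as R
def rot(c):
    r=np.array(c["rotation"],float)
    return r if r.shape==(3,3) else (R.from_rotvec(r).as_matrix() if r.size==3 else R.from_quat(r).as_matrix())
def ray(c,u,v,z):
    u=np.asarray(u,float);v=np.asarray(v,float)
    d=np.stack([(u-c["cx"])/c["fx"],(v-c["cy"])/c["fy"],np.ones_like(u)],-1)@rot(c).T
    o=np.array(c["xyz"]); return o+d*((z-o[2])/d[...,2])[...,None]
def cloud(c):
    v,u=np.mgrid[:400,:640]; z=c["z_map"]
    p=np.stack([(u-c["cx"])/c["fx"]*z,(v-c["cy"])/c["fy"]*z,z],-1)
    return p@rot(c).T+np.array(c["xyz"])
def save(c,n): cv2.imwrite("pics/"+n,c["pixels"][:,:,::-1])
E
python3 - <<'E'
from h import *
for n in("top","scene"):
    c=arm.get_image(n);save(c,n+"0.png");np.savez(""+n+"0.npz",**c);print(n,c["xyz"],c["rotation"],c["fx"],c["cx"],c["cy"])
s=arm.observe();print(s)
E
```

```text
top [ 0.50182135 -0.00142723  0.72814966] [-2.1946211   2.14077557 -0.07079755] 384.3641170931694 322.17596554471663 200.91054051455225
scene [ 0.82342817 -0.38592566  0.55680029] [-2.27522059 -0.63396481  0.28824669] 483.73187065520744 313.8984748987115 200.09287585945304
{'clock': 0.1, 'joints': array([-1.32861902,  0.43516444,  0.02496373,  1.5739834 , -0.01160529,
        1.13400435, -0.07510057]), 'dq': array([ 5.10402996e-05, -2.81718358e-03, -6.60169742e-04, -2.64657809e-03,
        3.58790809e-04,  6.16669301e-04,  3.03907740e-04]), 'joint_efforts': array([ 4.14802445e-03, -6.69129324e+01,  9.88444202e-01, -3.15144038e+01,
       -6.05866034e-02,  3.75441578e-02,  2.95161612e-05]), 'position': array([0.21112497, 0.58775429, 0.20712522]), 'ee_rot': array([-5.38972747e-01, -3.09488811e+00,  2.21340614e-03]), 'force': array([0.06887405, 1.03902608, 0.04660729]), 'ft_torque': array([-0.01260156, -0.02484776, -0.00306388]), 'gripper_force': 0.0, 'width': 1.0036293300041241}
```

View pics/top0.png

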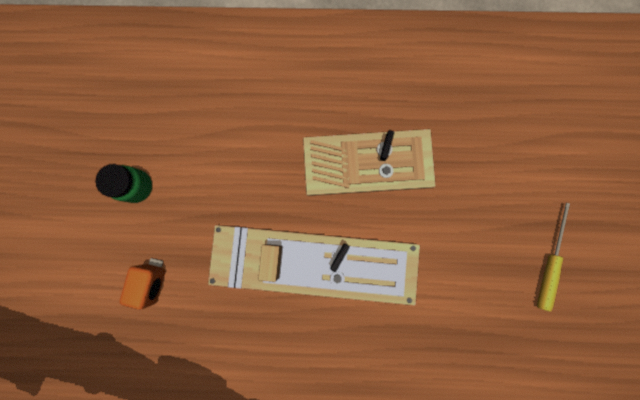

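View pics/scene0.png

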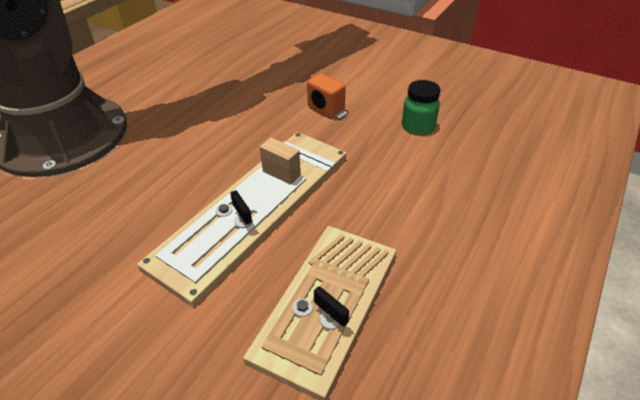

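The top view shows the stop jig on the near board, with the pen line at about (238,257), the block at (270,260) and its wing at (340,256). The feather board's wing is at (386,145). The scene view agrees, and the arm is clear of both jigs.

```bash
cat > m.py <<'E'
from h import *
def wing(c,P,box):
    dark=(c["pixels"].max(2)<60)
    x0,x1,y0,y1=box
    m=dark&(P[...,2]>.060)&(P[...,2]<.080)&(P[...,0]>x0)&(P[...,0]<x1)&(P[...,1]>y0)&(P[...,1]<y1)
    q=P[m][:,:2]
    if len(q)<8: return None
    r=cv2.minAreaRect((q*1000).astype(np.float32)); e=np.linalg.eigh(np.cov(q.T))[1][:,1]
    return len(q),np.array(r[0]).round(1),np.array(r[1]).round(1),q.mean(0).round(4),np.degrees(np.arctan2(e[1],e[0])).round(1),P[m][:,2].max()
def block(c,P,box):
    x0,x1,y0,y1=box
    m=(P[...,2]>.0745)&(P[...,2]<.086)&(P[...,0]>x0)&(P[...,0]<x1)&(P[...,1]>y0)&(P[...,1]<y1)&(c["pixels"].max(2)>80)
    v,u=np.nonzero(m); q=(ray(c,u,v,.0785)[:,:2]*1000).astype(np.float32)
    return len(q),cv2.minAreaRect(q),q.mean(0),np.median(P[m][:,2])
E
python3 - <<'E'
from m import *
for n in("top","scene"):
    c=dict(np.load(n+"0.npz"));P=cloud(c)
    print(n,"blk",block(c,P,(.3,.5,0,.25)))
    print("wing",wing(c,P,(.3,.48,-.12,.05))); print("feath",wing(c,P,(.5,.7,-.25,0)))
    # dark line on board
    g=c["pixels"].max(2).astype(int); q=P
    m=(P[...,2]>.01)&(P[...,2]<.03)&(P[...,0]>.3)&(P[...,0]<.48)&(P[...,1]>.1)&(P[...,1]<.25)&(g<130)
    nl,l,st,ce=cv2.connectedComponentsWithStats(m.astype(np.uint8),connectivity=8)
    for k in range(1,nl):
        if st[k,4]<15: continue
        v,u=np.nonzero(l==k); w=ray(c,u,v,.019)[:,:2]; e=np.linalg.eigh(np.cov(w.T)); d=e[1][:,1]
        print("line",st[k],w.mean(0),w.min(0),w.max(0),np.degrees(np.arctan2(d[1],d[0])),np.sqrt(e[0]))
E
```

```text
top blk (636, ((451.609619140625, 99.85218048095703), (29.889484405517578, 59.88241195678711), 86.177001953125), array([451.40335,  99.808  ], dtype=float32), np.float64(0.07929634648450812))
wing (156, array([461.3, -17.6]), array([10.2, 44.1]), array([ 0.4609, -0.0174]), np.float64(151.1), np.float64(0.07249221016906215))
feath (171, array([660.7, -97.7]), array([10.1, 49. ]), array([ 0.6595, -0.0971]), np.float64(166.3), np.float64(0.0708257609081746))
line [234 244   6  44  74] [0.43952162 0.16783196] [0.40106468 0.16447984] [0.47920413 0.17116201] 176.18514346890638 [0.00092419 0.0227934 ]
line [210 278   5   6  23] [0.4114492  0.21177847] [0.40701514 0.20781089] [0.41613026 0.215441  ] 175.95216517739502 [0.00240828 0.00265775]
scene blk (508, ((452.1669616699219, 98.41502380371094), (33.99151611328125, 63.858062744140625), 85.87018585205078), array([452.2184 ,  98.37911], dtype=float32), np.float64(0.0791190471959006))
wing (179, array([462.2, -19.7]), array([11.1, 45.7]), array([ 0.4617, -0.0207]), np.float64(149.1), np.float64(0.07106881385378311))
feath (438, array([661.9, -99.4]), array([12. , 50.4]), array([ 0.6631, -0.1009]), np.float64(166.7), np.float64(0.07082285721138826))
```

```bash
cat > goal.py <<'E'
from h import *
def goal(x,y,z,ang,show=True):
    """tool-frame shift to (x,y,z), then turn about tool z putting tool y along ang (deg, mod 180)"""
    s=arm.observe();T=R.from_rotvec(s["ee_rot"]).as_matrix()
    d=T.T@(np.array([x,y,z])-s["position"]); ty=np.degrees(np.arctan2(T[1,1],T[0,1]))
    w=(ang-ty+90)%180-90
    print("t",s["clock"],"pos",s["position"].round(4),"ty",ty.round(2),"tiltz",T[:,2].round(4),"shift",d.round(4),"turn about tool z rad",round(-np.radians(w),4),"j",s["joints"].round(2),"F",s["force"].round(1),"w",s["width"]*.0918)
E
python3 - <<'E'
from m import *; from goal import *
for n in("top","scene"):
    c=dict(np.load(n+"0.npz"));P=cloud(c)
    print("wing",wing(c,P,(.3,.53,-.12,.05))); print("feath",wing(c,P,(.5,.75,-.25,0)))
    m=(np.abs(P[...,0]-.42)<.06)&(np.abs(P[...,1]+.02)<.05)&(P[...,2]<.06)&(P[...,2]>.03)&(P[...,0]<.44)
    if m.sum(): print("nut",m.sum(),P[m].mean(0),P[m].max(0),P[m].min(0))
goal(.4515,.0995,.16,86.2)
E
```

```text
wing (175, array([463.2, -18.6]), array([10.2, 48.3]), array([ 0.4632, -0.0185]), np.float64(152.5), np.float64(0.07249221016906215))
feath (171, array([660.7, -97.7]), array([10.1, 49. ]), array([ 0.6595, -0.0971]), np.float64(166.3), np.float64(0.0708257609081746))
nut 56 [ 0.42364434 -0.01699877  0.03239599] [ 0.431076   -0.00945705  0.03599833] [ 0.41676164 -0.02369546  0.03005547]
wing (231, array([464., -21.]), array([12.1, 50.1]), array([ 0.4666, -0.0229]), np.float64(152.3), np.float64(0.07106881385378311))
feath (438, array([661.9, -99.4]), array([12. , 50.4]), array([ 0.6631, -0.1009]), np.float64(166.7), np.float64(0.07082285721138826))
nut 66 [ 0.42370241 -0.01690315  0.03312805] [ 0.43956734 -0.0094183   0.05919769] [ 0.41514487 -0.02380098  0.03024772]
t 0.1 pos [0.2111 0.5878 0.2071] ty 70.24 tiltz [-4.0e-04 -1.4e-03 -1.0e+00] shift [-0.3913 -0.3782  0.0477] turn about tool z rad -0.2785 j [-1.33  0.44  0.02  1.57 -0.01  1.13 -0.08] F [0.1 1.  0. ] w 0.0921331724943786
```

>>> arm_command:
  targets:
    - [[-0.039, -0.038, 0.0, 0, 0, -0.028], [-0.039, -0.038, 0.0, 0, 0, 0], [-0.039, -0.038, 0.0, 0, 0, 0], [-0.039, -0.038, 0, 0, 0, 0], [-0.039, -0.038, 0, 0, 0, 0], [-0.039, -0.038, 0, 0, 0, 0], [-0.039, -0.038, 0, 0, 0, 0], [-0.039, -0.038, 0, 0, 0, 0], [-0.039, -0.038, 0.0, 0, 0, 0], [0, 0, 0, 0, 0, -0.12]]
  jaw: 0.07

```text
clock: 1.35
position: [0.4384, 0.1488, 0.2078]
ee_rot: [0.317, 3.125, -0.002]
force: [-0.0, 1.8, -0.0]
width: 0.761
gripper_force: 0.0
```

```bash
python3 -c "
from goal import *
goal(.4515,.0995,.12,86.2)"
```

```text
t 1.35 pos [0.4384 0.1488 0.2078] ty 78.43 tiltz [ 5.0e-04 -1.3e-03 -1.0e+00] shift [-0.0226 -0.0455  0.0879] turn about tool z rad -0.1356 j [-0.65  0.17  0.24  1.97 -0.04  1.02  0.98] F [-0.   1.8 -0. ] w 0.06989850011349061
```

>>> arm_command:
  targets:
    - [[-0.0113, -0.0228, 0.03, 0, 0, 0], [-0.0113, -0.0228, 0.03, 0, 0, 0], [0, 0, 0.028, 0, 0, -0.136], [0, 0, 0, 0, 0, 0], [0, 0, 0, 0, 0, 0]]

```text
clock: 1.98
position: [0.4505, 0.1044, 0.1206]
ee_rot: [0.099, 3.139, 0.001]
force: [0.6, 0.2, 0.4]
width: 0.765
gripper_force: 0.0
```

```bash
python3 -c "
from goal import *
goal(.4515,.0995,.06,86.2)"
```

```text
t 1.975 pos [0.4505 0.1044 0.1206] ty 86.37 tiltz [ 5.e-04  3.e-04 -1.e+00] shift [-0.0013 -0.0049  0.0606] turn about tool z rad 0.003 j [-0.53  0.28  0.23  2.08 -0.09  0.79  1.26] F [0.6 0.2 0.4] w 0.07026238693376914
```

Correct, descend to the block, and close on it.

>>> arm_command:
  targets:
    - [[-0.0013, -0.0049, 0.02, 0, 0, 0.003], [0, 0, 0.02, 0, 0, 0], [0, 0, 0.02, 0, 0, 0], [0, 0, 0, 0, 0, 0]]

```text
clock: 2.48
position: [0.451, 0.0995, 0.06]
ee_rot: [-0.102, -3.139, 0.0]
force: [-0.6, -0.6, 0.4]
width: 0.765
gripper_force: 0.0
```

>>> arm_command:
  targets:
    - [[0, 0, 0, 0, 0, 0], [0, 0, 0, 0, 0, 0], [0, 0, 0, 0, 0, 0], [0, 0, 0, 0, 0, 0], [0, 0, 0, 0, 0, 0], [0, 0, 0, 0, 0, 0]]
  jaw: 0.02
  newtons: 15

```text
clock: 3.22
position: [0.4513, 0.0991, 0.0599]
ee_rot: [0.1, 3.14, 0.0]
force: [0.2, 0.0, 1.6]
width: 0.226
gripper_force: 1.1
```

```bash
python3 -c "
from goal import *
goal(.4395-15e-3*.066,.1678-15e-3*.998,.06,86.2)"
```

```text
t 3.225 pos [0.4513 0.0991 0.0599] ty 86.34 tiltz [ 2.e-04  1.e-04 -1.e+00] shift [ 0.0162  0.0528 -0.0001] turn about tool z rad 0.0025 j [-0.5   0.37  0.21  2.14 -0.13  0.64  1.31] F [0.2 0.  1.6] w 0.020737316416617958
```

```bash
python3 - <<'E'
from h import *
a=arm.get_image("scene");b=arm.get_image("top")
im=np.hstack([cv2.resize(c["pixels"][v:v+160,u:u+160],(400,400)) for c,v,u in((a,80,200),(b,180,180))])
cv2.imwrite("pics/g1.png",im[:,:,::-1]);s=arm.observe();print(s["width"],s["gripper_force"],s["force"])
E
```

```text
0.22047813280392106 1.3172089137151488 [-0.11492927  0.477547    2.55173979]
```

View pics/g1.png

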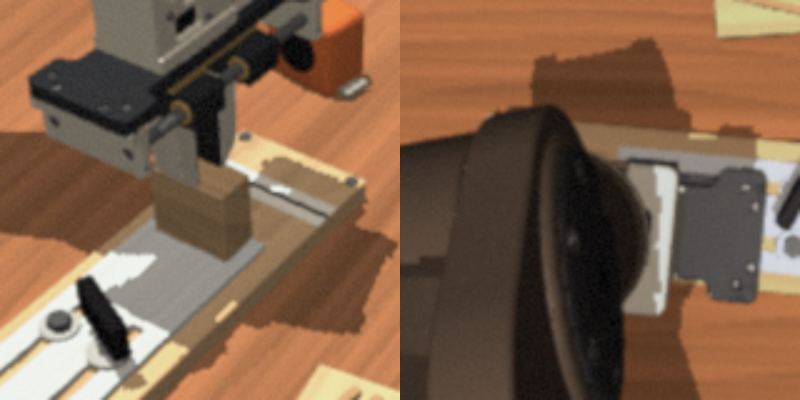

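```bash
python3 - <<'E'
from m import *
c=arm.get_image("scene");P=cloud(c)
s=arm.observe();T=R.from_rotvec(s["ee_rot"]).as_matrix()
def pr(p): q=rot(c).T@(np.array(p)-c["xyz"]); return (q[:2]/q[2]*c["fx"]+[c["cx"],c["cy"]]).round()
for k in(-.047,0,.019): print(k,pr(s["position"]+T[:,2]*k), ((pr(s["position"]+T[:,2]*k)-[200,80])*2.5))
print(block(c,P,(.4,.5,.05,.2)))
for u,v in((75,50),(85,62),(70,66),(75,70),(80,76),(65,85),(90,90),(75,58)):
    print((u*2.5,v*2.5),P[80+v,200+u].round(3))
E
```

```text
-0.047 [277. 134.] [192.5 135. ]
0 [279. 158.] [197.5 195. ]
0.019 [280. 167.] [200.  217.5]
(304, ((452.78424072265625, 102.12493896484375), (43.135986328125, 61.96169662475586), 85.40525817871094), array([463.531   ,  97.077576], dtype=float32), np.float64(0.07899255418705511))
(187.5, 125.0) [0.481 0.056 0.153]
(212.5, 155.0) [0.459 0.108 0.089]
(175.0, 165.0) [0.456 0.072 0.104]
(187.5, 175.0) [0.46  0.078 0.095]
(200.0, 190.0) [0.463 0.085 0.079]
(162.5, 212.5) [0.429 0.087 0.044]
(225.0, 225.0) [0.479 0.088 0.055]
(187.5, 145.0) [0.462 0.079 0.117]
```

```bash
python3 - <<'E'
from m import *
c=arm.get_image("scene");P=cloud(c);s=arm.observe()
print(arm.tip_reach,s["position"],s["width"],s["gripper_force"],s["force"])
im=cv2.resize(c["pixels"][90:190,200:360],(800,500),interpolation=cv2.INTER_CUBIC)
cv2.imwrite("pics/g2.png",im[:,:,::-1])
for v in range(126,176,4): print(v,[tuple(P[v,u].round(3)) for u in (262,268,274,280,286,292)])
E
```

```text
0.019 [0.45129889 0.09906255 0.05993211] 0.21722109378706628 1.4854443457807065 [-0.51933543  0.02783207  3.00100663]
126 [(np.float64(0.482), np.float64(0.027), np.float64(0.179)), (np.float64(0.476), np.float64(0.048), np.float64(0.163)), (np.float64(0.48), np.float64(0.056), np.float64(0.16)), (np.float64(0.484), np.float64(0.064), np.float64(0.157)), (np.float64(0.461), np.float64(0.11), np.float64(0.12)), (np.float64(0.462), np.float64(0.124), np.float64(0.112))]
130 [(np.float64(0.474), np.float64(0.036), np.float64(0.164)), (np.float64(0.478), np.float64(0.044), np.float64(0.16)), (np.float64(0.478), np.float64(0.058), np.float64(0.151)), (np.float64(0.485), np.float64(0.063), np.float64(0.151)), (np.float64(0.461), np.float64(0.109), np.float64(0.113)), (np.float64(0.464), np.float64(0.121), np.float64(0.106))]
134 [(np.float64(0.477), np.float64(0.031), np.float64(0.161)), (np.float64(0.457), np.float64(0.069), np.float64(0.129)), (np.float64(0.461), np.float64(0.079), np.float64(0.124)), (np.float64(0.448), np.float64(0.111), np.float64(0.099)), (np.float64(0.461), np.float
[... 2953 characters left out ...]
4(0.42), np.float64(0.089), np.float64(0.028)), (np.float64(0.434), np.float64(0.088), np.float64(0.035)), (np.float64(0.448), np.float64(0.086), np.float64(0.043)), (np.float64(0.462), np.float64(0.084), np.float64(0.05)), (np.float64(0.475), np.float64(0.083), np.float64(0.056)), (np.float64(0.479), np.float64(0.093), np.float64(0.051))]
174 [(np.float64(0.823), np.float64(-0.386), np.float64(0.557)), (np.float64(0.435), np.float64(0.086), np.float64(0.028)), (np.float64(0.448), np.float64(0.086), np.float64(0.034)), (np.float64(0.461), np.float64(0.085), np.float64(0.041)), (np.float64(0.473), np.float64(0.085), np.float64(0.046)), (np.float64(0.48), np.float64(0.091), np.float64(0.044))]
```

View pics/g2.png

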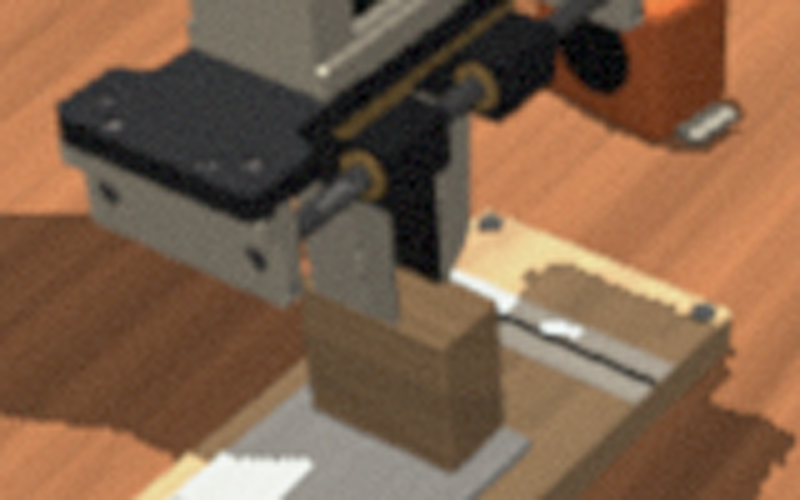

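The picture shows the fingertips on or just above the block's top, at about pixel (279,154). The depth puts them near z = 0.08, not 0.041, so the tool is about 4 cm higher than the state suggests. I'll lift slightly, open, and measure the tips' true height.

>>> arm_command:
  targets:
    - [[0, 0, -0.01, 0, 0, 0], [0, 0, -0.01, 0, 0, 0], [0, 0, 0, 0, 0, 0], [0, 0, 0, 0, 0, 0], [0, 0, 0, 0, 0, 0]]
  jaw: 0.07

```text
clock: 4.05
position: [0.4509, 0.099, 0.0796]
ee_rot: [-0.1, -3.14, 0.0]
force: [0.1, -0.9, -0.0]
width: 0.712
gripper_force: 0.0
```

```bash
python3 - <<'E'
from m import *
c=arm.get_image("scene");P=cloud(c);s=arm.observe();T=R.from_rotvec(s["ee_rot"]).as_matrix()
print(s["position"],s["force"],s["width"])
Q=(P-s["position"])@T   # tool frame
m=(c["z_map"]>0)&(abs(Q[...,0])<.02)&(abs(Q[...,1])<.062)&(abs(Q[...,1])>.030)&(P[...,2]>.05)
for sg in(-1,1):
    k=m&(Q[...,1]*sg>0)&((P[...,2]>.083))
    print(sg,k.sum(),"tool z pct",np.percentile(Q[k][:,2],[50,90,97,100]).round(4),"y",np.percentile(Q[k][:,1],[2,98]).round(4),"x",np.percentile(Q[k][:,0],[2,98]).round(4))
    k2=m&(Q[...,1]*sg>0); print(np.histogram(P[k2][:,2],np.arange(.05,.14,.005)))
im=cv2.resize(c["pixels"][70:190,190:350],(800,600),interpolation=cv2.INTER_CUBIC)
cv2.imwrite("pics/g3.png",im[:,:,::-1])
E
```

```text
[0.4509388  0.09903578 0.07961136] [ 0.5207489  -0.08663373  0.15768123] 0.7409372619640835
-1 2519 tool z pct [-0.1822 -0.063  -0.0377 -0.021 ] y [-0.0578 -0.0309] x [-0.0194  0.019 ]
(array([ 0,  0,  0,  0,  0,  0,  0,  0,  0,  0,  4, 14, 33, 44, 48, 39, 30]), array([0.05 , 0.055, 0.06 , 0.065, 0.07 , 0.075, 0.08 , 0.085, 0.09 ,
       0.095, 0.1  , 0.105, 0.11 , 0.115, 0.12 , 0.125, 0.13 , 0.135]))
1 638 tool z pct [-0.0572 -0.0293 -0.023  -0.02  ] y [0.0315 0.0589] x [-0.0192  0.0096]
(array([ 0,  0,  0,  0,  0,  0,  0,  0,  0,  4, 33, 36, 45, 45, 47, 44, 49]), array([0.05 , 0.055, 0.06 , 0.065, 0.07 , 0.075, 0.08 , 0.085, 0.09 ,
       0.095, 0.1  , 0.105, 0.11 , 0.115, 0.12 , 0.125, 0.13 , 0.135]))
```

View pics/g3.png

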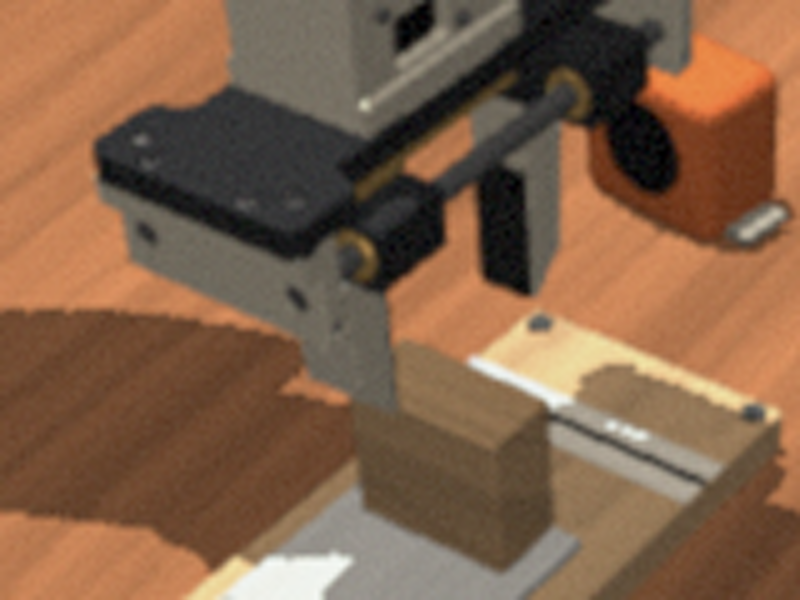

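The open fingertips end at z ≈ 0.100, while the state implies 0.0606, so true height is reported z plus 0.040. Laterally everything agrees. I'll go down another 58 mm and close.

>>> arm_command:
  targets:
    - [[0, 0, 0.02, 0, 0, 0], [0, 0, 0.02, 0, 0, 0], [0, 0, 0.018, 0, 0, 0], [0, 0, 0, 0, 0, 0]]

```text
clock: 4.6
position: [0.45, 0.0987, 0.0208]
ee_rot: [-0.1, -3.137, 0.002]
force: [-0.5, -0.9, 0.5]
width: 0.76
gripper_force: 0.0
```

>>> arm_command:
  targets:
    - [[0, 0, 0, 0, 0, 0], [0, 0, 0, 0, 0, 0], [0, 0, 0, 0, 0, 0], [0, 0, 0, 0, 0, 0], [0, 0, 0, 0, 0, 0], [0, 0, 0, 0, 0, 0]]
  jaw: 0.02
  newtons: 15

```text
clock: 5.35
position: [0.4513, 0.0994, 0.0221]
ee_rot: [0.1, 3.14, 0.001]
force: [-0.8, 2.2, 5.3]
width: 0.323
gripper_force: 15.0
```

```bash
python3 -c "
from goal import *
goal(.4395-15e-3*.066,.1678-15e-3*.998,.022,86.2)"
```

```text
t 5.35 pos [0.4513 0.0994 0.0221] ty 86.34 tiltz [ 4.e-04  5.e-04 -1.e+00] shift [0.0162 0.0525 0.0001] turn about tool z rad 0.0025 j [-0.48  0.44  0.19  2.17 -0.16  0.54  1.33] F [-0.8  2.2  5.3] w 0.02964768081469976
```

Gripped at 30 mm. Sliding 52 mm along.

>>> arm_command:
  targets:
    - [[0, 0.007, 0, 0, 0, 0], [0, 0.007, 0, 0, 0, 0], [0, 0.007, 0, 0, 0, 0], [0, 0.007, 0, 0, 0, 0], [0, 0.007, 0, 0, 0, 0], [0, 0.007, 0, 0, 0, 0], [0, 0.006, 0, 0, 0, 0], [0, 0.0045, 0, 0, 0, 0], [0, 0, 0, 0, 0, 0], [0, 0, 0, 0, 0, 0]]

```text
clock: 6.6
position: [0.4548, 0.1516, 0.0221]
ee_rot: [0.101, 3.139, 0.0]
force: [-0.3, 0.3, 5.8]
width: 0.327
gripper_force: 15.0
```

```bash
python3 - <<'E'
from goal import *
goal(.4395-15e-3*.066,.1678-15e-3*.998,.022,86.2)
c=arm.get_image("scene")
im=cv2.resize(c["pixels"][100:200,230:390],(800,500),interpolation=cv2.INTER_CUBIC)
cv2.imwrite("pics/s1.png",im[:,:,::-1])
E
```

```text
t 6.6 pos [0.4548 0.1516 0.0221] ty 86.33 tiltz [ 6.e-04  2.e-04 -1.e+00] shift [0.0164 0.0002 0.    ] turn about tool z rad 0.0022 j [-0.58  0.46  0.19  2.13 -0.16  0.56  1.23] F [-0.3  0.3  5.8] w 0.03004628056301922
```

View pics/s1.png

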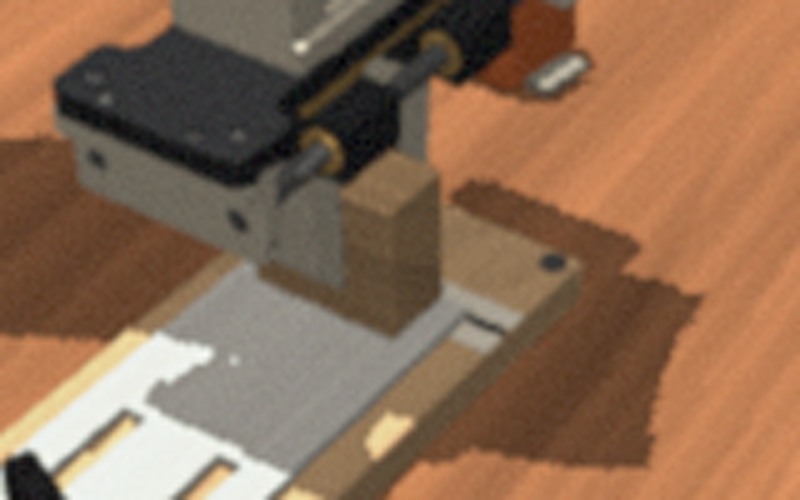

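The block slid along with the grip, and its leading face is close to the line's visible right end at crop (490,325). I'll release, lift and go towards the wing, then measure from above.

>>> arm_command:
  targets:
    - [[0, 0, 0, 0, 0, 0], [0, 0, 0, 0, 0, 0], [0, 0, 0, 0, 0, 0], [0, 0, -0.03, 0, 0, 0], [0, 0, -0.04, 0, 0, 0], [0, -0.03, -0.02, 0, 0, 0], [0, -0.05, 0, 0, 0, 0], [0, -0.05, 0, 0, 0, 0], [0, -0.04, 0, 0, 0, 0], [0, 0, 0, 0, 0, 0]]
  jaw: 0.06

```text
clock: 7.9
position: [0.443, -0.0213, 0.1119]
ee_rot: [-0.109, -3.14, 0.001]
force: [-1.1, 0.9, -0.6]
width: 0.656
gripper_force: 0.0
```

```bash
cat > chk.py <<'E'
from m import *
def chk(tag):
  for n in("top","scene"):
    c=arm.get_image(n);P=cloud(c);save(c,n+tag+".png")
    b=block(c,P,(.38,.52,.1,.2)); print(n,"blk",b[0],np.round(b[1][0],1),np.round(b[1][1],1),round(b[1][2],1),b[2])
    print("wing",wing(c,P,(.4,.53,-.07,.03)),"feath",wing(c,P,(.6,.75,-.2,0)))
    g=c["pixels"].max(2).astype(int)
    m=(P[...,2]>.01)&(P[...,2]<.03)&(P[...,0]>.38)&(P[...,0]<.53)&(P[...,1]>.155)&(P[...,1]<.18)&(g<100)
    nl,l,st,ce=cv2.connectedComponentsWithStats(m.astype(np.uint8),connectivity=8)
    for k in range(1,nl):
        if st[k,4]<12: continue
        v,u=np.nonzero(l==k); w=ray(c,u,v,.019)[:,:2]; e=np.linalg.eigh(np.cov(w.T)); d=e[1][:,1]
        print("line",st[k],w.mean(0).round(4),w.min(0).round(4),w.max(0).round(4),np.degrees(np.arctan2(d[1],d[0])).round(1),np.sqrt(e[0]).round(4))
E
python3 - <<'E'
from chk import *;from goal import *
chk("2"); goal(.4635,-.019,.08,152.4-90)
E
```

```text
top blk 647 [455.2 150.4] [30.7 59.9] 86.0 [454.92093 150.38638]
wing (38, array([480.9, -26.1]), array([ 9.3, 14.4]), array([ 0.4806, -0.0272]), np.float64(118.4), np.float64(0.07116996315889401)) feath (167, array([660.4, -97.5]), array([ 9.9, 48.8]), array([ 0.6595, -0.0972]), np.float64(166.1), np.float64(0.07205144916862882))
scene blk 457 [455.2 149.1] [34.6 62.7] 86.2 [455.74518 149.3573 ]
wing (240, array([463.9, -20.8]), array([12.4, 49.7]), array([ 0.4664, -0.0227]), np.float64(152.1), np.float64(0.0706316600815603)) feath (431, array([661.9, -99.1]), array([11.5, 50.1]), array([ 0.663 , -0.1009]), np.float64(167.0), np.float64(0.07111040703136046))
t 8.0 pos [ 0.4436 -0.0181  0.1118] ty 86.29 tiltz [-0.e+00  3.e-04 -1.e+00] shift [-0.0199  0.0004  0.0318] turn about tool z rad 0.4169 j [-0.33  0.26  0.3   2.13 -0.11  0.76  1.55] F [-0.1 -0.2 -0.5] w 0.05963882093532511
```

```bash
python3 - <<'E'
from m import *
def line(c,P):
    out=[]
    g=c["pixels"].astype(float).mean(2)
    # per image row across the board: darkest subpixel position on the tape between columns 226..252
    for v in range(230,288):
        u=np.arange(226,250); w=ray(c,u,np.full(len(u),v),.019)
        seg=g[v,226:250]; i=seg.argmin()
        if 2<i<21 and seg[i]<.8*min(seg[i-2],seg[i+2]):
            wt=np.clip(min(seg[i-2],seg[i+2])-seg[i-2:i+3],0,None); out.append(ray(c,(u[i-2:i+3]*wt).sum()/wt.sum(),v,.019)[:2])
    o=np.array(out); p=np.polyfit(o[:,0],o[:,1],1); r=o[:,1]-np.polyval(p,o[:,0]); k=abs(r)<.002
    p=np.polyfit(o[k,0],o[k,1],1); return p,k.sum(),np.std(r[k])
c0=dict(np.load("top0.npz")); c=arm.get_image("top")
for cc,bc in((c0,(.4514,.0998)),(c,(.4550,.1504))):
    P=cloud(cc); p,n,sd=line(cc,P); a=np.arctan(p[0])
    b=block(cc,P,(.38,.52,.05,.2)); bm=b[2]/1000
    print("line slope deg",np.degrees(a),n,sd,"dist centre->line",(np.polyval(p,bm[0])-bm[1])*np.cos(a),bm, "rect",(np.polyval(p,b[1][0][0]/1e3)-b[1][0][1]/1e3)*np.cos(a))
im=np.vstack([cv2.resize(x["pixels"][220:300,200:300],(600,300),interpolation=cv2.INTER_CUBIC) if 0 else cv2.resize(x["pixels"][225:295,200:340],(600,300),interpolation=cv2.INTER_CUBIC) for x in(c0,c)])
cv2.imwrite("pics/l.png",im[:,:,::-1])
E
```

```text
line slope deg -3.95217538998406 58 0.0001691613636211531 dist centre->line 0.06714522662524137 [0.45140335 0.099808  ] rect 0.06708693436166416
line slope deg 0.027420848413674873 6 0.00013379608955561262 dist centre->line 0.01325570416600819 [0.45501235 0.15045092] rect 0.013350072720001358
```

View pics/l.png

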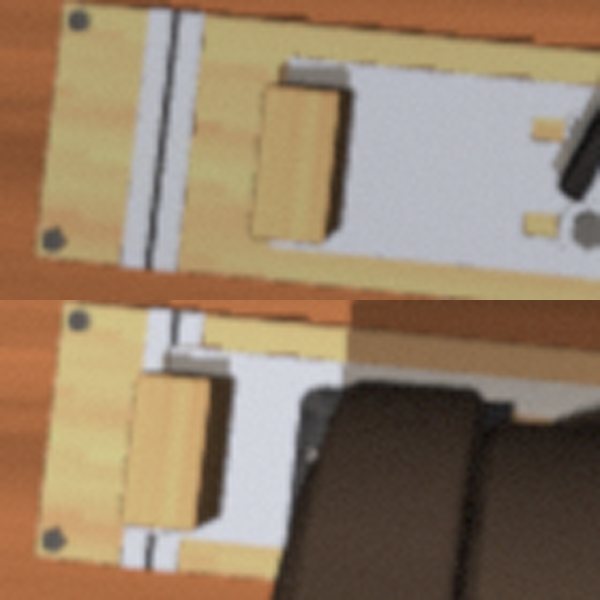

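The lower crop (after the slide) shows the block's top edge left of the line, which is parallax, with the line at (175,325) and (150,550). The camera displacement is about 50.7 mm, which suggests the block is roughly 1.4 mm short. I'll cross-check using the scene camera's earlier pictures.

```bash
python3 - <<'E'
from m import *
c0=dict(np.load("scene0.npz"));P=cloud(c0);g=c0["pixels"].astype(float).mean(2)
w=np.array([.0,.0]);
# sample along own-y profiles across tape at several x, project to pixels
def pr(c,p): q=(p-c["xyz"])@rot(c); return q[:,:2]/q[:,2:]*c["fx"]+[c["cx"],c["cy"]]
def prof(c,x,z,y0,y1):
    y=np.arange(y0,y1,.0002); p=np.c_[np.full_like(y,x),y,np.full_like(y,z)]; q=pr(c,p).astype(np.float32)
    return y,cv2.remap(c["pixels"].astype(np.float32).mean(2),q[:,:1],q[:,1:],cv2.INTER_LINEAR)[:,0]
ys=[]
for x in np.arange(.475,.492,.002):
    y,s=prof(c0,x,.019,.155,.178); t=np.clip(s.min()+20-s,0,None); ys.append((x.round(3),((y*t).sum()/t.sum()).round(4),s.min().round(),s.max().round()))
print(ys)
c=arm.get_image("scene")
# leading bottom edge/top edge of block: gradient of profiles along y at block top, x interior
for cc,lo,hi in((c0,.09,.13),(c,.14,.185)):
    for x in(.44,.455,.47):
        y,s=prof(cc,x,.0785,lo,hi); s=cv2.GaussianBlur(s[:,None],(1,9),2)[:,0]; d=np.gradient(s); print(x,"edge y",y[abs(d).argmax()].round(4),d[abs(d).argmax()].round(2))
b=block(c,cloud(c),(.38,.52,.1,.2));print(b[1])
for cc in (c0,arm.get_image("top")): pass
c0=dict(np.load("top0.npz"))
for t,cc,lo,hi in(("t0",c0,.09,.13),("t1",arm.get_image("top"),.14,.185)):
    for x in(.44,.455,.47):
        y,s=prof(cc,x,.0785,lo,hi); s=cv2.GaussianBlur(s[:,None],(1,9),2)[:,0]; d=np.gradient(s); print(t,x,"edge y",y[abs(d).argmax()].round(4),d[abs(d).argmax()].round(2))
ys=[]
for x in(.44,.455,.47,.483):
    y,s=prof(c0,x,.019,.155,.178); t=np.clip(s.min()+20-s,0,None); ys.append((x,((y*t).sum()/t.sum()).round(4)))
print(ys)
E
```

```text
[(np.float64(0.475), np.float64(0.1677), np.float32(123.0), np.float32(236.0)), (np.float64(0.477), np.float64(0.1674), np.float32(143.0), np.float32(235.0)), (np.float64(0.479), np.float64(0.1672), np.float32(112.0), np.float32(236.0)), (np.float64(0.481), np.float64(0.1674), np.float32(124.0), np.float32(237.0)), (np.float64(0.483), np.float64(0.1666), np.float32(111.0), np.float32(236.0)), (np.float64(0.485), np.float64(0.1672), np.float32(102.0), np.float32(236.0)), (np.float64(0.487), np.float64(0.167), np.float32(138.0), np.float32(236.0)), (np.float64(0.489), np.float64(0.1668), np.float32(119.0), np.float32(237.0)), (np.float64(0.491), np.float64(0.1668), np.float32(140.0), np.float32(236.0))]
0.44 edge y 0.1164 -2.34
0.455 edge y 0.1214 -2.45
0.47 edge y 0.115 2.4
0.44 edge y 0.1692 -2.73
0.455 edge y 0.1674 -2.76
0.47 edge y 0.1664 -2.62
((455.4481506347656, 148.62278747558594), (35.56035614013672, 63.26472091674805), 86.15067291259766)
t0 0.44 edge y 0.1146 -1.99
t0 0.455 edge y 0.1136 -1.89
t0 0.47 edge y 0.1124 -1.37
t1 0.44 edge y 0.1406 0.71
t1 0.455 edge y 0.1674 1.05
t1 0.47 edge y 0.1632 -1.0
[(0.44, np.float64(0.1681)), (0.455, np.float64(0.1672)), (0.47, np.float64(0.1663)), (0.483, np.float64(0.165))]
```

Both cameras put the face about 1.5 mm short of the line. Gripping and releasing at 0.1516 left the block at 0.1504, so I'll repeat the same grip 1.5 mm further on.

>>> arm_command:
  targets:
    - [[0, 0.043, 0, 0, 0, 0], [0, 0.043, 0, 0, 0, 0], [0, 0.043, 0, 0, 0, 0], [0, 0.043, 0, 0, 0, 0], [0, 0, 0, 0, 0, 0], [0, 0, 0, 0, 0, 0]]

```text
clock: 8.95
position: [0.4542, 0.1536, 0.1116]
ee_rot: [-0.098, -3.14, 0.001]
force: [0.1, 0.5, 0.3]
width: 0.654
gripper_force: 0.0
```

```bash
python3 -c "
from goal import *
goal(.4549,.1531,.022,86.3)"
```

```text
t 8.95 pos [0.4542 0.1536 0.1116] ty 86.42 tiltz [-5.e-04 -5.e-04 -1.e+00] shift [-0.0007 -0.0004  0.0896] turn about tool z rad 0.002 j [-0.62  0.32  0.23  2.05 -0.1   0.79  1.18] F [0.1 0.5 0.3] w 0.06003262365709476
```

>>> arm_command:
  targets:
    - [[-0.0007, -0.0004, 0.03, 0, 0, 0.002], [0, 0, 0.03, 0, 0, 0], [0, 0, 0.0296, 0, 0, 0], [0, 0, 0, 0, 0, 0], [0, 0, 0, 0, 0, 0]]

```text
clock: 9.57
position: [0.4558, 0.1525, 0.0231]
ee_rot: [0.105, 3.139, 0.0]
force: [-0.3, -0.2, 0.4]
width: 0.651
gripper_force: 0.0
```

>>> arm_command:
  targets:
    - [[0, 0, 0, 0, 0, 0], [0, 0, 0, 0, 0, 0], [0, 0, 0, 0, 0, 0], [0, 0, 0, 0, 0, 0], [0, 0, 0, 0, 0, 0], [0, 0, 0, 0, 0, 0], [0, 0, 0, 0, 0, 0], [0, 0, 0, 0, 0, 0]]
  jaw: 0.02

```text
clock: 10.58
position: [0.4554, 0.1529, 0.0225]
ee_rot: [0.104, 3.14, 0.0]
force: [-0.4, -2.3, 5.7]
width: 0.325
gripper_force: 15.0
```

```bash
python3 -c "
from goal import *
goal(.4549,.1531,.022,86.3)"
```

```text
t 10.575 pos [0.4554 0.1529 0.0225] ty 86.21 tiltz [ 3.e-04  1.e-04 -1.e+00] shift [0.0005 0.0002 0.0005] turn about tool z rad -0.0016 j [-0.58  0.46  0.19  2.13 -0.16  0.57  1.23] F [-0.4 -2.3  5.7] w 0.029835429020050885
```

>>> arm_command:
  targets:
    - [[0, 0.0003, 0, 0, 0, 0], [0, 0, 0, 0, 0, 0], [0, 0, 0, 0, 0, 0]]

```text
clock: 10.95
position: [0.4554, 0.1529, 0.0226]
ee_rot: [0.104, 3.14, -0.0]
force: [-0.9, -3.3, 6.8]
width: 0.324
gripper_force: 15.0
```

>>> arm_command:
  targets:
    - [[0, 0, 0, 0, 0, 0], [0, 0, 0, 0, 0, 0], [0, 0, 0, 0, 0, 0], [0, 0, -0.03, 0, 0, 0], [0, 0, -0.04, 0, 0, 0], [0, -0.03, -0.02, 0, 0, 0], [-0.005, -0.05, 0, 0, 0, 0], [-0.007, -0.05, 0, 0, 0, 0], [-0.007, -0.042, 0, 0, 0, 0.14], [0, 0, 0, 0, 0, 0.14]]
  jaw: 0.06

```text
clock: 12.2
position: [0.4629, -0.0233, 0.1124]
ee_rot: [0.557, 3.091, -0.001]
force: [-0.3, 0.7, 0.1]
width: 0.655
gripper_force: 0.0
```

```bash
python3 - <<'E'
from chk import *;from goal import *
chk("3"); goal(.4635,-.019,.06,152.3-90)
c=arm.get_image("scene")
def pr(c,p): q=(p-c["xyz"])@rot(c); return q[:,:2]/q[:,2:]*c["fx"]+[c["cx"],c["cy"]]
for x in(.44,.455,.47):
    y=np.arange(.14,.185,.0002); q=pr(c,np.c_[np.full_like(y,x),y,np.full_like(y,.0785)]).astype(np.float32)
    s=cv2.remap(c["pixels"].astype(np.float32).mean(2),q[:,:1],q[:,1:],cv2.INTER_LINEAR); d=np.gradient(cv2.GaussianBlur(s,(1,9),2)[:,0]); print(x,y[abs(d).argmax()])
E
```

```text
top blk 646 [455.3 151.8] [30.7 59.9] 85.6 [455.228   151.75925]
wing None feath (163, array([660.3, -97.3]), array([ 9.6, 48.1]), array([ 0.6593, -0.097 ]), np.float64(166.3), np.float64(0.07132005724278756))
scene blk 460 [455.6 149.7] [36.  63.5] 86.1 [455.88675 150.65825]
wing (238, array([463.6, -20.4]), array([11.8, 50.1]), array([ 0.4663, -0.0226]), np.float64(152.0), np.float64(0.07154336076347939)) feath (435, array([662.2, -99.2]), array([12.2, 49.9]), array([ 0.6631, -0.101 ]), np.float64(166.6), np.float64(0.07077709930641185))
t 12.3 pos [ 0.4628 -0.0202  0.1122] ty 69.99 tiltz [-1.e-04 -1.e-04 -1.e+00] shift [-0.0002  0.0013  0.0522] turn about tool z rad 0.1342 j [-0.37  0.3   0.37  2.1  -0.15  0.77  1.31] F [0.6 0.8 0.1] w 0.05987389080234633
0.44 0.14080000000000004
0.455 0.14060000000000003
0.47 0.1672000000000008
```

The block now sits within about 0.3 mm of the line by both cameras. Next I'll align to the wing, descend and grip it.

>>> arm_command:
  targets:
    - [[0, 0.0013, 0.02, 0, 0, 0.134], [0, 0, 0.03, 0, 0, 0], [0, 0, 0.03, 0, 0, 0], [0, 0, 0.012, 0, 0, 0], [0, 0, 0, 0, 0, 0]]
  jaw: 0.045

```text
clock: 12.98
position: [0.463, -0.018, 0.0199]
ee_rot: [-0.743, -3.051, 0.0]
force: [-0.4, 0.0, -0.0]
width: 0.493
gripper_force: 0.0
```

>>> arm_command:
  targets:
    - [[0, 0, 0, 0, 0, 0], [0, 0, 0, 0, 0, 0], [0, 0, 0, 0, 0, 0], [0, 0, 0, 0, 0, 0], [0, 0, 0, 0, 0, 0]]
  jaw: 0.005
  newtons: 20

```text
clock: 13.6
position: [0.4631, -0.0193, 0.0206]
ee_rot: [0.748, 3.051, -0.001]
force: [-3.2, -3.6, 7.0]
width: 0.128
gripper_force: 20.0
```

```bash
python3 -c "
from goal import *
goal(.4635,-.019,.02,62.3);print(arm.observe()['ft_torque'])"
```

```text
t 13.6 pos [ 0.4631 -0.0193  0.0206] ty 62.45 tiltz [-1.e-04 -6.e-04 -1.e+00] shift [-0.0002  0.0004  0.0006] turn about tool z rad 0.0025 j [-0.32  0.46  0.32  2.17 -0.27  0.55  1.29] F [-3.2 -3.6  7. ] w 0.011787654186127912
[-0.8129046  0.5394367 -0.1123285]
```

>>> arm_command:
  targets:
    - [[0, 0, 0, 0, 0, 0.1], [0, 0, 0, 0, 0, 0.1], [0, 0, 0, 0, 0, 0.1], [0, 0, 0, 0, 0, 0.1], [0, 0, 0, 0, 0, 0.1], [0, 0, 0, 0, 0, 0.1], [0, 0, 0, 0, 0, 0.1], [0, 0, 0, 0, 0, 0.1], [0, 0, 0, 0, 0, 0.1], [0, 0, 0, 0, 0, 0.1]]

```text
clock: 14.85
position: [0.4628, -0.0196, 0.0206]
ee_rot: [2.123, 2.315, -0.001]
force: [-3.5, -4.5, 7.9]
width: 0.128
gripper_force: 20.0
```

```bash
python3 -c "
from goal import *
goal(.4635,-.019,.02,-3.9);print(arm.observe()['ft_torque'])"
```

```text
t 14.85 pos [ 0.4628 -0.0196  0.0206] ty 4.96 tiltz [-5.e-04 -7.e-04 -1.e+00] shift [0.0005 0.0008 0.0006] turn about tool z rad 0.1546 j [-0.53  0.5   0.61  2.19 -0.52  0.59  0.55] F [-3.5 -4.5  7.9] w 0.01171584437969792
[-1.17587132  0.99479807  0.0784324 ]
```

>>> arm_command:
  targets:
    - [[0, 0, 0, 0, 0, 0.05], [0, 0, 0, 0, 0, 0.05], [0, 0, 0, 0, 0, 0.03], [0, 0, 0, 0, 0, 0.03], [0, 0, 0, 0, 0, 0], [0, 0, 0, 0, 0, 0]]

```text
clock: 15.6
position: [0.4627, -0.0195, 0.0206]
ee_rot: [2.298, 2.142, -0.001]
force: [-4.4, -5.1, 10.0]
width: 0.126
gripper_force: 20.0
```

```bash
python3 -c "
from goal import *
goal(.4635,-.019,.02,-3.9);print(arm.observe()['ft_torque'])"
```

```text
t 15.6 pos [ 0.4627 -0.0195  0.0206] ty -4.01 tiltz [-5.e-04 -7.e-04 -1.e+00] shift [0.0006 0.0007 0.0006] turn about tool z rad -0.002 j [-0.56  0.52  0.66  2.19 -0.56  0.6   0.44] F [-4.4 -5.1 10. ] w 0.011591623963727496
[-1.20357562  0.96519947  0.12349333]
```

>>> arm_command:
  targets:
    - [[0, 0, 0, 0, 0, 0.03], [0, 0, 0, 0, 0, 0.03], [0, 0, 0, 0, 0, 0], [0, 0, 0, 0, 0, 0]]

```text
clock: 16.1
position: [0.4627, -0.0193, 0.0206]
ee_rot: [2.36, 2.074, -0.001]
force: [-3.6, -4.5, 9.2]
width: 0.136
gripper_force: 20.7
```

```bash
python3 -c "
from goal import *
goal(.4635,-.019,.02,-3.9);print(arm.observe()['ft_torque'])"
```

```text
t 16.1 pos [ 0.4627 -0.0193  0.0206] ty -7.39 tiltz [-6.e-04 -7.e-04 -1.e+00] shift [0.0004 0.0007 0.0006] turn about tool z rad -0.0609 j [-0.57  0.52  0.67  2.19 -0.57  0.61  0.39] F [-3.6 -4.5  9.2] w 0.012450387257431174
[-1.06673174  0.96492316  0.45046705]
```

The torque rose to 0.45 N m and the pads began to slip on the wing, so it is at its stop. Open, lift, move aside, then check.

>>> arm_command:
  targets:
    - [[0, 0, 0, 0, 0, 0], [0, 0, 0, 0, 0, 0], [0, 0, 0, 0, 0, 0], [0, 0, -0.03, 0, 0, 0], [0, 0, -0.05, 0, 0, 0], [0, 0, -0.05, 0, 0, 0], [-0.05, 0, 0, 0, 0, 0], [-0.06, 0, 0, 0, 0, 0], [-0.06, 0, 0, 0, 0, 0], [-0.06, 0, 0, 0, 0, 0]]
  jaw: 0.045

```text
clock: 17.35
position: [0.4337, -0.2478, 0.1503]
ee_rot: [2.359, 2.075, 0.001]
force: [0.7, -0.7, -0.1]
width: 0.489
gripper_force: 0.0
```

>>> arm_command:
  targets:
    - [[0, 0, 0, 0, 0, 0], [0, 0, 0, 0, 0, 0]]

```text
clock: 17.6
position: [0.4336, -0.246, 0.15]
ee_rot: [-2.36, -2.072, -0.0]
force: [-0.1, 0.5, -0.6]
width: 0.489
gripper_force: 0.0
```

```bash
python3 - <<'E'
from chk import *;from goal import *
chk("4"); goal(.4635,-.019,.06,-3.9)
E
```

```text
top blk 640 [455.3 151.8] [30.5 59.9] 86.0 [455.19745 151.85507]
wing (169, array([463.8, -18.5]), array([47.7, 10.2]), array([ 0.4639, -0.0186]), np.float64(85.8), np.float64(0.07158634159871291)) feath (166, array([660.6, -97.5]), array([ 9.6, 48.9]), array([ 0.6597, -0.0972]), np.float64(166.3), np.float64(0.07179062920980028))
scene blk 457 [455.3 150.5] [34.4 62.7] 86.1 [455.8107  150.68823]
wing (276, array([464.2, -20.5]), array([51.5, 12. ]), array([ 0.465 , -0.0228]), np.float64(85.0), np.float64(0.07065648339658182)) feath (436, array([662. , -99.5]), array([11.8, 50.7]), array([ 0.6629, -0.1009]), np.float64(166.5), np.float64(0.0706816637103323))
t 17.7 pos [ 0.4342 -0.2447  0.15  ] ty -7.25 tiltz [-4.e-04  1.e-03 -1.e+00] shift [0.2275 0.0006 0.0902] turn about tool z rad -0.0585 j [-0.26  0.38  0.89  2.   -0.37  0.93  0.69] F [ 0.  -0.1 -1.1] w 0.04499931453097125
```

View pics/top4.png

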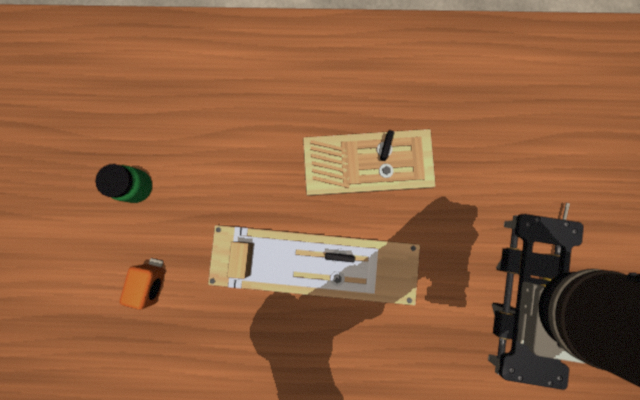

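The final top view shows the stop's wing at (340,257) lying along the slots, at 85.8° against 86.1°. The block is at (240,259) on the line, the feather wing at (386,145) hasn't moved, and the arm is clear. Handing in.

```bash
python3 -c "
from cell import arm
print(arm.sign_off())"
```

```text
the job is handed in; nothing more can be done
None
```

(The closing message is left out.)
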